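# Switch on and raise the parcel label camera

## Robot

A 7-joint arm with a two-finger parallel gripper is mounted at the origin on the work surface. World frame = base frame: x ahead of the robot, y to its left, z up, the work surface at z = 0. Lengths are in m, angles in rad, forces in N, time in s.
With the tool pointing down it reaches from about 0.375 to 0.925 m from the base axis. Payload 3.1 kg.
Tool frame: the origin (TCP) lies midway between the tips of the shut fingers; the grasp point (between the pads) lies 19 mm behind it; z points along the fingers, y is the line along which they close (so a half turn about z gives the same grasp; the last joint's range is limited). The gripper opens to 85 mm and grips with 20 to 120 N. Pads are 22 mm wide; open, the fingers measure 114 mm over their backs; the gripper's body (76 mm by 85 mm) begins 54 mm behind the grasp point. The pads swing forward as they close: fully open they stand 13 mm farther back than shut.
Start: joints at [1.193, 0.383, 0.044, 1.598, -0.018, 1.161, -0.05], TCP at [0.18, -0.625, 0.231] pointing down, gripper open.
Joint ranges: [-2.61, 2.61], [-0.41, 2.15], [-1.48, 1.57], [0, 2.5], [-1.57, 4.71], [0.05, 1.97], [-2.85, 2.85]. Speed limits (rad/s): [2.79, 2.79, 3.14, 3.14, 3.14, 3.14, 3.14].

## Interface

Orientations are given as a unit quaternion [x, y, z, w].
In Python, from station import ctrl, imaging, ticket, get_state gives the robot as it stands (ctrl), with the cameras (imaging), the readings as plain functions and the job (ticket).
- The arm moves only by the tool run_rows, called after ">>>" as a command line: name --pt "numbers of a row" for each row, then --argument value for the rest. Schema: {"type":"object","properties":{"rows":{"type":"object","properties":{"dx":{"type":"array","items":{"type":"number"},"minItems":1,"maxItems":5},"dy":{"type":"array","items":{"type":"number"},"minItems":1,"maxItems":5},"dz":{"type":"array","items":{"type":"number"},"minItems":1,"maxItems":5},"drx":{"type":"array","items":{"type":"number"},"minItems":1,"maxItems":5},"dry":{"type":"array","items":{"type":"number"},"minItems":1,"maxItems":5},"drz":{"type":"array","items":{"type":"number"},"minItems":1,"maxItems":5},"finger_gap":{"type":"array","items":{"type":"number"},"minItems":1,"maxItems":5}},"additionalProperties":false,"required":["dx","dy","dz","drx","dry","drz","finger_gap"]},"grip_n":{"type":"number"},"only":{"type":"string"},"quiet":{"type":"boolean"},"lines":{"type":"string"}},"required":["rows"],"additionalProperties":false}. rows is an object with one list for each field, all of the same length, 1 to 5, a row being the entries at one place: dx, dy, dz (the shift in shares of 0.2 m (1.0 is 0.2 m)), drx, dry, drz (a rotation vector in a scale on which 1.0 is pi/2 rad), finger_gap (the finger opening in m); each row is the pose to reach, as a shift and turn from the pose commanded when the call began, along the tool's axes at that moment; what a row does not reach only later rows make up. A row lasts 1/10 s, in which the tool goes at most 0.05 m and 0.15 rad, less where a joint would pass 70% of its speed; a pose out of reach is approached as far as the arm can. The fingers move at their own pace and stop on an object; grip_n is the grip in N (left out, the last holds). Time passes only in rows, so rows that do not move let the fingers close. The tool returns the time, the measured TCP pose, the force, the opening and the grip force at its end. only (a regular expression) keeps the lines of the reply that match it, lines (a string "A,B") keeps lines A to B, and quiet returns only ok. A shift or turn number past 1, either way, is cut back to 1. Input that does not fit is refused with a message, and nothing moves.
- get_state(): the state, without advancing time (a new reading comes with each control period).
- imaging.grab_frame(name): name is "side" or "top"; returns a dict with "pixels" (480x640x3 uint8, blue, green, red), "depth" (480x640 float32, m along the optical axis (not along the pixel's ray), 0 where there is no reading), "camera_matrix" (3x3 intrinsics, pixels), "dist" ([k1, k2, p1, p2, k3] as OpenCV has them; the pictures are not rectified), "xyz" and "rotation" of the camera in the world. Camera axes: x right, y down, z forward; pixel columns grow to the right and rows downward; lengths in m; the calibration is good to about 2 mm. A picture is of the moment at which its call begins.
- ticket.finish_job(): hands the job in; it is judged then, once.
The state is a dict: "time": time; "qpos": joint angles; "qd": joint speeds; "joint_efforts": joint torques, N m; "position": TCP position; "eef_rot": TCP orientation; "wrist_force": force on the tool from outside, world axes, zero at the start; "wrist_torque": the same for the moment, N m; "finger_gap": finger opening in m; "finger_force": force on a finger pad.
Only numpy, scipy, OpenCV 4.12 (cv2) and the standard library are available. Lean on these libraries where they do the work, as an engineer would, in place of code of your own. Each camera call takes 0.05 s, during which the arm holds its last target. There are 200 camera calls.

## Task

Switch on the label camera: twist the black spring-return knob on the blue power box clockwise to its stop, then let go so that it springs back. After that squeeze the orange release button in the white grip of the telescoping camera stand, pull the camera straight up past the first stop to the second stop, and finish holding it there, fully extended with the button still squeezed; the mast sinks when let go, so do not let go. Leave the parcels and the other loose things on the table where they are.

Things in the scene. Friction and masses are not known exactly. Their poses are not given: they have to be found in the camera images.
- head_grip (a point): Grip point on the mast axis in the white grip block (44 x, 34 y, 64 mm z; from 37 mm below this point to 27 above) topping the telescoping stand; 162 mm over the table when down. z up; +y to the side with the orange button (the -y side is bare); a white camera arm runs 135 mm along -x, its top 34 mm below this point, with a black camera, 52 mm diameter, at its end.
- button_face (a point): Middle of the outer face of the orange release button, a tab 26 (x) by 36 mm (z) in the +y side of the white block, level with head_grip. Unpressed it stands 9 mm proud (26 mm from the mast axis); about 6 N push it fully in (7 mm). Squeezing the block across its y sides (43 mm over block and button, 36 mm pressed) with 20 N or more presses it.
- release_button (a joint): Travel of the release button in m: 0 = out, 0.007 = fully in. Springs back when let go. While it is out, a steel foot under a ledge locks the lowered mast down (it rises only 1.5 mm); from 0.0045 on the mast is free.
- upper_section (a joint): Height in m by which the mast's upper section (thin steel tube, carries the head) is drawn out of the lower one: 0 = down, 0.07 = its stop (the FIRST stop). It moves first, at 5 to 7 N of pull. A spring and its weight pull it back when let go.
- lower_section (a joint): Height in m of the mast's lower section (aluminium tube) drawn out of the fixed sleeve: 0 = down, 0.07 = its stop, the mast's SECOND stop. It starts to move when the upper one is at its stop and the pull rises to about 10 to 12 N; it sinks back when let go. At the second stop the head is 140 mm higher than at the start (head_grip at 302 mm), straight up.
- camera_head: The head as one rigid part: grip block, camera arm and camera, with the button in it. Its origin is on the mast axis 42 mm below head_grip, axes as for head_grip. About 0.25 kg.
- stand: Stand, fixed to the table: grey base 150 (x) by 130 (y) by 18 mm with an upright dark sleeve in its middle, 24 mm diameter, top 100 mm over the table. A grey latch bracket on the +y side of the sleeve is 107 mm high and reaches 35 mm from the axis. Origin on the table under the mast; axes as for the head.
- power_box: Camera power box, fixed to the table: blue box 130 (x) by 120 (y) by 50 mm with the black power knob in the middle of its top. Origin at the centre of its underside. A white dot beside the knob marks the knob's rest, a green dot its stop.
- knob_grip (a point): Point on the knob's axis at which to grip it, 82 mm above the table: the black bar on the knob is 44 mm long (x of this point, which turns with the knob), 14 mm wide (y) and 30 mm high, from 64 to 94 mm above the table.
- knob_bar: The black grip bar of the power knob (turns with the knob). Origin on the axis at the bar's foot, 64 mm above the table.
- power_knob (a joint): Angle of the power knob in rad: 0 = rest (bar along the box's x), grows clockwise seen from above, 1.0 = the stop. A spring (0.05 to 0.11 N m) turns it back to 0 when released.
- parcel: Bystander: brown carton 120 by 160 by 50 mm lying under the camera, loose. Origin: centre of underside.
- small_carton: Bystander: brown carton 140 by 100 by 70 mm, loose. Origin: centre of underside.
- mailer: Bystander: flat white package 200 by 150 by 35 mm with rounded edges, loose. Origin: centre of underside.
- mug: Bystander: blue mug, 82 mm diameter, 90 mm high, loose. Origin: centre of underside.
- tape_roll: Bystander: amber roll of tape, 100 mm diameter, 48 mm high, lying flat, loose. Origin: centre of underside.
- marker: Bystander: red marker with black cap, 140 by 14 mm, lying, loose. Origin: on its underside at mid length.
- scanner: Bystander: black and grey handheld barcode scanner lying flat, about 100 by 140 by 32 mm, loose. Origin: under its handle.

How it is judged:
On the way, in this order (a step that is already met when the one before it is completed fails the run):
1. the power knob is twisted to its stop (past 0.93 of 1.0 rad) (value of joint power_knob above 0.93 rad), for 0.1 s.
2. the knob is let go and has sprung back to rest (value of joint power_knob below 0.1 rad and contact force between knob_bar and the fingers below 0.5 N), for 0.1 s.
3. the release button is squeezed in with the mast still down (value of joint release_button above 0.0045 m and value of joint upper_section below 0.03 m and value of joint lower_section below 0.01 m and contact force between camera_head and the fingers above 2 N), for 0.05 s.
4. the mast is pulled out to the second stop (value of joint each of upper_section, lower_section above 0.064 m), for 0.1 s.
At the end, for the whole second after the job is handed in: Both mast sections within 6 mm of their stops (above 0.064 of 0.07 m); the fingers hold the head (over 5 N) with the button squeezed (above 0.0045 m); head still (under 0.02 m/s); knob back at rest (below 0.1 rad); no loose bystander moved more than 30 mm (all of step 4 and value of joint release_button above 0.0045 m and contact force between camera_head and the fingers above 5 N and linear speed of camera_head below 0.02 m/s and value of joint power_knob below 0.1 rad and distance of each of parcel, small_carton, mailer, mug, tape_roll, marker, scanner from where it was at the start of the episode below 0.03 m); the arm keeps its last pose, push and grip.
It fails at once if a bystander is knocked (moved over 60 mm) (distance of any of parcel, small_carton, mailer, mug, tape_roll, marker, scanner from where it was at the start of the episode above 0.06 m).
It also fails if it takes over 51 s, if anything falls off the work surface, if the arm or the gripper's body presses on something with over 40 N, if the wrist force passes 120 N, or if a joint passes its speed limit or range.

## Working session

There is one attempt and no reset: what is moved stays moved. The work goes in short steps, Python scripts to look and compute and a tool call to move; the robot and the scene stay as the last step left them, time stands still between calls to the robot, and variables do not carry over. Pictures are saved under pics/ and viewed, at most 10 in all, crops included, and the job is handed in when it is done.

```bash
ls; mkdir -p pics; python3 - <<'E'
from station import ctrl, imaging, ticket, get_state
import cv2, numpy as np
s=get_state(); print(s)
for n in ("side","top"):
    f=imaging.grab_frame(n); np.savez(f"pics/{n}0.npz",**f); cv2.imwrite(f"pics/{n}0.png",f["pixels"]); print(n,f["xyz"],f["rotation"],f["camera_matrix"],f["dist"])
E
```

```text
pics
station.py
{'time': 0.0, 'qpos': array([ 1.19319026,  0.38385105,  0.04382288,  1.59959797, -0.01790475,
        1.16120746, -0.04989542]), 'qd': array([ 1.23097883e-03,  6.95246826e-04, -5.99996261e-04, -1.40193326e-03,
        6.68387766e-05,  5.01059922e-04, -9.75888411e-04]), 'joint_efforts': array([ 1.04524938e-04, -4.33461607e+01,  1.02432713e+00, -2.49515086e+01,
        1.05955018e-02,  1.13601662e-02,  2.74144227e-06]), 'position': array([ 0.17924668, -0.62379933,  0.22986551]), 'eef_rot': array([ 9.90222200e-01,  1.39492686e-01, -2.53239972e-04, -1.31154646e-03]), 'wrist_force': array([0.52493182, 0.54423317, 0.2677834 ]), 'wrist_torque': array([0.02211013, 0.04821374, 0.02087446]), 'finger_force': 0.0, 'finger_gap': 0.08558135307120442}
side [0.12031058 0.36592859 0.75475959] [-0.32687374  0.85342577 -0.379691    0.14371066] [[433.33392536   0.         323.42827474]
 [  0.         433.33392536 241.08124439]
 [  0.           0.           1.        ]] [-0.03779536  0.          0.          0.          0.        ]
top [ 0.32182909 -0.14365759  1.28113921] [ 0.71520445 -0.69102085  0.07438321 -0.07375576] [[476.08212087   0.         317.38219528]
 [  0.         476.08212087 232.66631319]
 [  0.           0.           1.        ]] [-0.12131316  0.          0.          0.          0.        ]
```

View pics/side0.png

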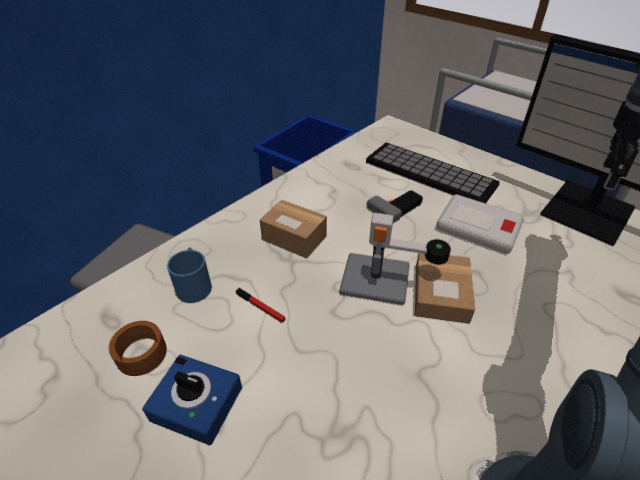

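View pics/top0.png

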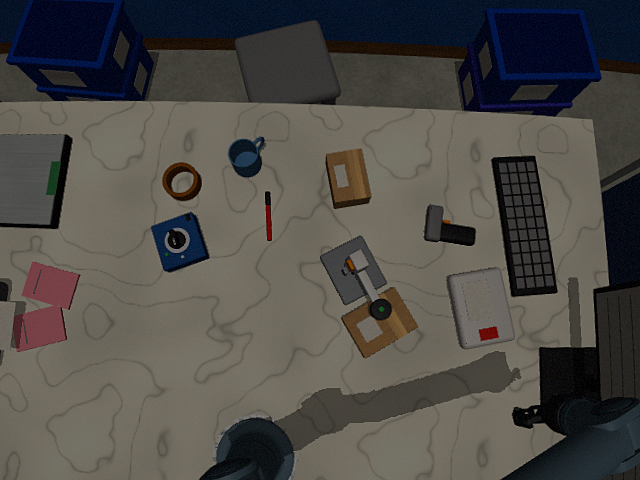

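The side view shows the blue box at about (193,398), with the knob at (188,385), the white dot at (214,399) and the green dot at (192,414). The stand head is at (380,232) with the button facing the camera, and the camera is at (437,247). The top view shows the box at (180,241), the head at (357,260) and the camera at (380,309).

```bash
cat > h.py <<'E'
import cv2, numpy as np
from scipy.spatial.transform import Rotation as R
def rays(f,uv):
    n=cv2.undistortPoints(np.asarray(uv,float).reshape(-1,1,2),f["camera_matrix"],f["dist"]).reshape(-1,2)
    return np.c_[n,np.ones(len(n))]@R.from_quat(f["rotation"]).as_matrix().T
def plane(f,uv,z):
    d=rays(f,uv); return f["xyz"]+d*((z-f["xyz"][2])/d[:,2])[:,None]
def cloud(f):
    v,u=np.mgrid[0:480,0:640]
    return (f["xyz"]+rays(f,np.c_[u.ravel(),v.ravel()])*f["depth"].reshape(-1,1)).reshape(480,640,3)
def rect(p):
    c,s,a=cv2.minAreaRect((p[:,:2]*1000).astype(np.float32)); return np.round(c,1),np.round(s,1),round(a,1)
E
python3 - <<'E'
from h import *
for n,bx,hd in (("side",(140,350,245,450),(360,205,455,270)),("top",(140,205,220,280),(335,240,395,325))):
    f=dict(np.load(f"pics/{n}0.npz")); P=cloud(f); px=f["pixels"]
    hsv=cv2.cvtColor(px,cv2.COLOR_BGR2HSV)
    def sel(m,b):
        k=np.zeros((480,640),bool); k[b[1]:b[3],b[0]:b[2]]=1; return m&k
    Z=P[...,2]
    print(n,"table z",np.median(Z[280:300,200:300]))
    blue=(hsv[...,0]>100)&(hsv[...,0]<125)&(hsv[...,1]>120)
    m=sel(blue&(abs(Z-.05)<.006),bx); print("boxtop",m.sum(),np.median(Z[m]),rect(P[m]))
    for lo in (.07,.08,.088):
        m=sel((Z>lo)&(Z<.11),bx); print("bar",lo,m.sum(),np.median(Z[m]),rect(P[m]))
    m=sel((Z>.18)&(Z<.2),hd); print("headtop",m.sum(),np.median(Z[m]),rect(P[m]))
    org=(hsv[...,0]<16)&(hsv[...,1]>150)&(hsv[...,2]>80)&(Z>.13); m=sel(org,hd); print("orange",m.sum(),P[m].mean(0) if m.any() else 0)
    blk=(px.max(2)<60)&(Z>.1); m=sel(blk,hd)
    print("camera",m.sum(),np.median(Z[m]),rect(P[m]))
    for nm,c in (("green",(hsv[...,0]>50)&(hsv[...,0]<80)&(hsv[...,1]>100)&(hsv[...,2]>80)),("white",(hsv[...,1]<60)&(hsv[...,2]>110))):
        k,l,st,ce=cv2.connectedComponentsWithStats(sel(c,bx).astype(np.uint8))
        for i in range(1,k):
            if st[i,4]>4 : print(nm,st[i],plane(f,ce[i],.05).round(4))
    a=px[bx[1]:bx[3],bx[0]:bx[2]]; b=px[hd[1]:hd[3],hd[0]:hd[2]]
    r=lambda x:cv2.resize(x,(380,290),interpolation=cv2.INTER_CUBIC)
    globals()[n]=np.hstack([r(a),r(b)])
cv2.imwrite("pics/crop.png",np.vstack([side,top]))
E
```

```text
side table z -0.0008399271771161732
boxtop 3130 0.04892418639543167 (array([548.8, 232.6]), array([130.1, 118.7]), 22.3)
bar 0.07 326 0.09091347523297277 (array([549.9, 232.8]), array([45.2, 13.5]), 23.0)
bar 0.08 250 0.09213574735485469 (array([549.9, 232.8]), array([45.2, 13.1]), 22.2)
bar 0.088 192 0.09264207981573347 (array([550.1, 232.5]), array([45. , 12.8]), 23.0)
headtop 260 0.18690972018162183 (array([ 493. , -234.9]), array([44.4, 38.3]), 23.8)
orange 171 [ 0.48248665 -0.21596418  0.16570606]
camera 497 0.13096833593730506 (array([249.7,  17.9]), array([157.8, 725.6]), 32.7)
green [189 412   6   6  26] [[0.5134 0.2587 0.05  ]]
white [140 350   8   5  24] [[0.6863 0.2475 0.05  ]]
white [ 140  350  105  100 4427] [[0.5233 0.2441 0.05  ]]
white [171 372  40  36 471] [[0.5465 0.2339 0.05  ]]
white [188 377   9   5  19] [[0.5679 0.2184 0.05  ]]
white [212 396   5   5  18] [[0.5087 0.2143 0.05  ]]
top table z 0.0005455966316723071
boxtop 1471 0.05032714552801054 (array([549.3, 229.5]), array([129.4, 119.7]), 22.5)
bar 0.07 117 0.09228419353962858 (array([551.1, 228.6]), array([44.2, 18.2]), 23.4)
bar 0.08 97 0.09318048933258449 (array([550.6, 231.1]), array([43.7, 14.9]), 20.2)
bar 0.088 81 0.09393314456741209 (array([550.4, 231.1]), array([43.4, 14.8]), 19.9)
headtop 304 0.18872827780133494 (array([ 492.6, -235.4]), array([43.8, 43.1]), 27.9)
orange 27 [ 0.48538384 -0.21937438  0.18076051]
camera 435 0.1344097658217498 (array([ 422.4, -217. ]), array([161.3, 189.7]), 13.5)
green [165 253   3   3   7] [[0.5131 0.2586 0.05  ]]
white [140 205  15  36 332] [[0.6107 0.3244 0.05  ]]
white [ 155  205   65   52 1247] [[0.6031 0.182  0.05  ]]
white [183 205  13   2  21] [[0.6473 0.2081 0.05  ]]
white [165 228  24  25 140] [[0.5461 0.2298 0.05  ]]
white [140 231  23  49 732] [[0.496  0.3019 0.05  ]]
white [159 258  61  22 832] [[0.4696 0.1721 0.05  ]]
```

View pics/crop.png

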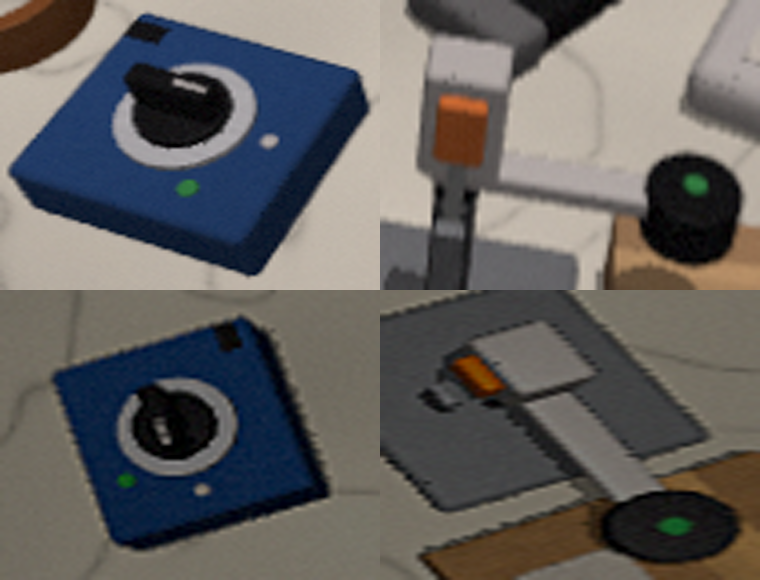

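The crop shows the bar lined up with the white dot, and the green dot 60° clockwise of it. The orange button faces the side camera. Next I'll refine the head and plan the first moves.

```bash
cat >> h.py <<'E'
def togo(x,y,z,yaw):
    """shift in tool axes and tool-z turn from here to TCP xyz with tool x at world yaw (deg), pointing down"""
    from station import ctrl, imaging, ticket, get_state
    s=get_state(); r=R.from_quat(s["eef_rot"]); c,n=np.cos(np.radians(yaw)),np.sin(np.radians(yaw))
    T=R.from_matrix(np.array([[c,n,0],[n,-c,0],[0,0,-1]]))
    print("t",round(s["time"],2),"pos",s["position"].round(4),"yaw",np.degrees(np.arctan2(*r.as_matrix()[1::-1,0])).round(1),"q7",s["qpos"][6].round(2),
      "F",s["wrist_force"].round(1),"M",s["wrist_torque"].round(2),"gap",s["finger_gap"].round(4),"ff",round(s["finger_force"],1))
    print("  shift",r.inv().apply(np.array([x,y,z])-s["position"]).round(4),"turn",(r.inv()*T).as_rotvec().round(3))
E
python3 - <<'E'
from h import *
for n,hd in (("side",(360,205,455,270)),("top",(335,240,400,325))):
    f=dict(np.load(f"pics/{n}0.npz")); P=cloud(f); px=f["pixels"]; Z=P[...,2]
    hsv=cv2.cvtColor(px,cv2.COLOR_BGR2HSV); k=np.zeros((480,640),bool); k[hd[1]:hd[3],hd[0]:hd[2]]=1
    zt=.187 if n=="side" else .1889
    m=k&(abs(Z-zt)<.0025)&(hsv[...,1]<90); print(n,"top",m.sum(),rect(P[m]),P[m].mean(0).round(4))
    for zl,zh in ((.118,.124),(.128,.136),(.136,.142),(.142,.15)):
        m=k&(Z>zl)&(Z<zh)&(np.linalg.norm(P[...,:2]-[.37,-.29],axis=2)<.05); print(" cam",zl,m.sum(),np.round(cv2.minEnclosingCircle((P[m][:,:2]*1000).astype(np.float32))[0],1) if m.sum()>3 else 0, rect(P[m]) if m.sum()>3 else 0)
    # base top plate at 18 mm
    b=k*0; b[225:320,310:420]=1; m=(b>0)&(abs(Z-.018)<.003); print(" base",rect(P[m]))
    g=k&(hsv[...,0]>50)&(hsv[...,0]<80)&(hsv[...,1]>100)&(hsv[...,2]>60); print(" greendot",g.sum(),P[g].mean(0).round(4))
togo(.5498,.2318,.28,202.5)
E
```

```text
side top 213 (array([ 494.2, -236.4]), array([43.4, 34.5]), 23.8) [ 0.4934 -0.2353  0.1871]
 cam 0.118 70 [ 386.7 -286.3] (array([ 385.3, -282.3]), array([62.1, 21.4]), 18.7)
 cam 0.128 336 [ 389.6 -294.9] (array([ 387.6, -297.4]), array([51. , 55.4]), 74.8)
 cam 0.136 3 0 0
 cam 0.142 0 0 0
 base (array([ 518.6, -229.9]), array([304.7, 159.4]), 12.4)
 greendot 23 [ 0.3857 -0.2989  0.1342]
top top 196 (array([ 494.4, -238.5]), array([43.1, 33.4]), 29.3) [ 0.4942 -0.2386  0.1891]
 cam 0.118 12 [ 387.3 -286.1] (array([ 387.1, -284.9]), array([61.6, 21.1]), 10.8)
 cam 0.128 285 [ 389.5 -293.5] (array([ 389.4, -299.4]), array([57.2, 48.3]), 0.2)
 cam 0.136 89 [ 384.4 -299.7] (array([ 384.5, -298.8]), array([40.4, 47.4]), 45.3)
 cam 0.142 0 0 0
 base (array([ 477.5, -234.8]), array([174.7, 152.8]), 28.7)
 greendot 19 [ 0.3849 -0.2994  0.1354]Traceback (most recent call last):
  File "<stdin>", line 12, in <module>
  File "h.py", line 19, in togo
    "F",s["wrist_force"].round(1),"M",s["wrist_torque"].round(2),"gap",s["finger_gap"].round(4),"ff",round(s["finger_force"],1))
                                                                       ^^^^^^^^^^^^^^^^^^^^^
AttributeError: 'float' object has no attribute 'round'
```

```bash
sed -i 's/s\["finger_gap"\].round(4)/round(s["finger_gap"],4)/' h.py; python3 -c "
from h import *
togo(.5498,.2318,.28,202.5)"
```

```text
t 0.1 pos [ 0.1793 -0.6239  0.23  ] yaw 16.0 q7 -0.05 F [-0.6 -0.2  1.1] M [-0.03  0.01 -0.05] gap 0.0852 ff 0.0
  shift [ 0.5925 -0.7202 -0.0483] turn [-0.     0.004  3.029]
```

Units first: shifts go in shares of 0.2 m and turns go in shares of pi/2 rad. So -0.187 m is -0.935, 0.155 m is 0.775, -0.7 rad is -0.4456.

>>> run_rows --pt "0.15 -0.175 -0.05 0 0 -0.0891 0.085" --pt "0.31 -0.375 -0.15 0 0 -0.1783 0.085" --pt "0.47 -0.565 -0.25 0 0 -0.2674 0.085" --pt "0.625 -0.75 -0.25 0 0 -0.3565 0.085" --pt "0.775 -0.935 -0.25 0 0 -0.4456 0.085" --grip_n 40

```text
refused: rows: the value is not of type 'object' (schema: type "object"). Nothing was moved.
```

The call was refused and nothing moved: it wants an object with one list for each field. Same move again in that form.

>>> run_rows --rows '{"dx":[0.15,0.31,0.47,0.625,0.775],"dy":[-0.175,-0.375,-0.565,-0.75,-0.935],"dz":[-0.05,-0.15,-0.25,-0.25,-0.25],"drx":[0,0,0,0,0],"dry":[0,0,0,0,0],"drz":[-0.0891,-0.1783,-0.2674,-0.3565,-0.4456],"finger_gap":[0.085,0.085,0.085,0.085,0.085]}' --grip_n 40

```text
time: 0.6
position: [0.2762, -0.4043, 0.282]
eef_rot: [0.881, 0.473, 0.0, 0.001]
wrist_force: [1.8, -0.4, -0.2]
finger_gap: 0.0849
finger_force: 0.0
```

```bash
python3 -c "
from h import *
togo(.5498,.2318,.28,202.5)"
```

```text
t 0.6 pos [ 0.2762 -0.4043  0.282 ] yaw 56.5 q7 0.3 F [ 1.8 -0.4 -0.2] M [-0.01 -0.1   0.05] gap 0.0849 ff 0.0
  shift [ 0.6814 -0.1235  0.0013] turn [-0.     0.003 -2.549]
```

To row units: 0.2 m is 1, 0.16 m is 0.8, -0.7 rad is -0.4456.

>>> run_rows --rows '{"dx":[0.2,0.4,0.6,0.8,1],"dy":[-0.035,-0.07,-0.11,-0.15,-0.18],"dz":[0,0,0,0,0],"drx":[0,0,0,0,0],"dry":[0,0,0,0,0],"drz":[-0.0891,-0.1783,-0.2674,-0.3565,-0.4456],"finger_gap":[0.085,0.085,0.085,0.085,0.085]}'

```text
time: 1.1
position: [0.3566, -0.2178, 0.2809]
eef_rot: [0.665, 0.746, -0.0, -0.0]
wrist_force: [1.5, -0.2, -0.9]
finger_gap: 0.0851
finger_force: 0.0
```

```bash
python3 -c "
from h import *
togo(.5498,.2318,.28,202.5)"
```

```text
t 1.1 pos [ 0.3566 -0.2178  0.2809] yaw 96.6 q7 0.61 F [ 1.5 -0.2 -0.9] M [ 0.03 -0.06  0.03] gap 0.0851 ff 0.0
  shift [0.4246 0.2433 0.0007] turn [-0.000e+00 -1.000e-03 -1.849e+00]
```

To row units: 0.185 m is 0.925, 0.148 m is 0.74, -0.7 rad is -0.4456.

>>> run_rows --rows '{"dx":[0.185,0.37,0.555,0.74,0.925],"dy":[0.105,0.21,0.32,0.425,0.53],"dz":[0,0,0,0,0],"drx":[0,0,0,0,0],"dry":[0,0,0,0,0],"drz":[-0.0891,-0.1783,-0.2674,-0.3565,-0.4456],"finger_gap":[0.085,0.085,0.085,0.085,0.085]}'

```text
time: 1.6
position: [0.442, -0.0226, 0.281]
eef_rot: [0.369, 0.929, -0.0, -0.0]
wrist_force: [1.0, -0.9, -0.1]
finger_gap: 0.0852
finger_force: 0.0
```

```bash
python3 -c "
from h import *
togo(.5498,.2318,.28,202.5)"
```

```text
t 1.6 pos [ 0.442  -0.0226  0.281 ] yaw 136.7 q7 0.81 F [ 1.  -0.9 -0.1] M [ 0.02 -0.07 -0.  ] gap 0.0852 ff 0.0
  shift [0.0961 0.259  0.0008] turn [-1.000e-03 -0.000e+00 -1.149e+00]
```

To row units: 0.2 m is 1, 0.16 m is 0.8, -0.7 rad is -0.4456.

>>> run_rows --rows '{"dx":[0.075,0.15,0.225,0.3,0.375],"dy":[0.205,0.41,0.6,0.8,1],"dz":[0,0,0,0,0],"drx":[0,0,0,0,0],"dry":[0,0,0,0,0],"drz":[-0.0891,-0.1783,-0.2674,-0.3565,-0.4456],"finger_gap":[0.085,0.085,0.085,0.085,0.085]}'

```text
time: 2.1
position: [0.5261, 0.1733, 0.2808]
eef_rot: [0.028, 1.0, -0.0, -0.0]
wrist_force: [1.1, 0.3, -0.1]
finger_gap: 0.0849
finger_force: 0.0
```

```bash
python3 -c "
from h import *
togo(.5498,.2318,.15,202.5)"
```

```text
t 2.1 pos [0.5261 0.1733 0.2808] yaw 176.7 q7 0.96 F [ 1.1  0.3 -0.1] M [0.01 0.   0.03] gap 0.0849 ff 0.0
  shift [-0.0204  0.0598  0.1308] turn [-0.001 -0.001 -0.449]
```

To row units: 0.13 m is 0.65, 0.09 m is 0.45, -0.449 rad is -0.2858.

>>> run_rows --rows '{"dx":[-0.05,-0.1,-0.102,-0.102,-0.102],"dy":[0.15,0.3,0.299,0.299,0.299],"dz":[0.1,0.25,0.45,0.65,0.65],"drx":[0,0,0,0,0],"dry":[0,0,0,0,0],"drz":[-0.0891,-0.1783,-0.2674,-0.2858,-0.2858],"finger_gap":[0.085,0.085,0.085,0.085,0.085]}'

```text
time: 2.6
position: [0.545, 0.2277, 0.1443]
eef_rot: [-0.193, 0.981, -0.001, -0.007]
wrist_force: [-0.7, -1.5, -0.2]
finger_gap: 0.0848
finger_force: 0.0
```

```bash
python3 - <<'E'
from h import *
from station import ctrl, imaging, ticket, get_state
togo(.5498,.2318,.066,202.5)
f=imaging.grab_frame("side"); cv2.imwrite("pics/a.png",cv2.resize(f["pixels"][300:460,90:290],(800,640))[:600])
E
```

```text
t 2.6 pos [0.545  0.2277 0.1443] yaw -157.8 q7 1.17 F [-0.7 -1.5 -0.2] M [-0.05  0.01 -0.03] gap 0.0848 ff 0.0
  shift [-0.0072  0.002   0.0782] turn [ 0.    -0.014 -0.005]
```

View pics/a.png

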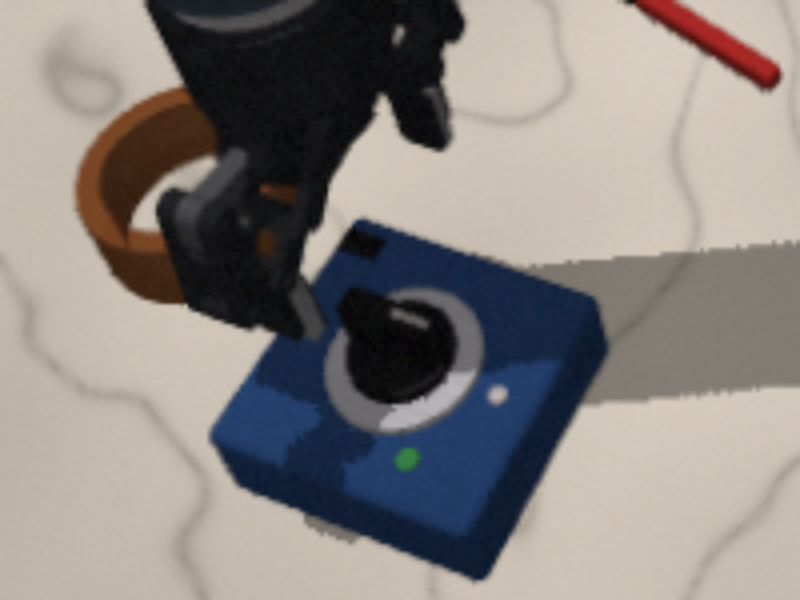

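The picture shows the open fingers straddling the bar, which is centred near (400,340), with the pads at (320,310) and (430,120). The arm was still settling, so I'll hold and then descend.

To row units: 0.04 m is 0.2, 0.02 m is 0.1.

>>> run_rows --rows '{"dx":[0,0,0,0,0],"dy":[0,0,0,0,0],"dz":[0,0.1,0.2,0.2,0.2],"drx":[0,0,0,0,0],"dry":[0,0,0,0,0],"drz":[0,0,0,0,0],"finger_gap":[0.085,0.085,0.085,0.085,0.085]}' --grip_n 40

```text
time: 3.15
position: [0.5513, 0.2312, 0.1136]
eef_rot: [-0.192, 0.981, 0.0, 0.002]
wrist_force: [0.9, -0.0, 0.3]
finger_gap: 0.085
finger_force: 0.0
```

```bash
python3 -c "
from h import *
togo(.5498,.2318,.066,202.5)"
```

```text
t 3.15 pos [0.5513 0.2312 0.1136] yaw -157.9 q7 1.14 F [ 0.9 -0.   0.3] M [ 0.1  -0.04  0.  ] gap 0.085 ff 0.0
  shift [0.0014 0.0012 0.0476] turn [-0.     0.003 -0.006]
```

To row units: 0.047 m is 0.235, 0.035 m is 0.175, -0.006 rad is -0.0038.

>>> run_rows --rows '{"dx":[0.005,0.005,0.005,0.005,0.005],"dy":[0.005,0.005,0.005,0.005,0.005],"dz":[0.1,0.175,0.235,0.235,0.235],"drx":[0,0,0,0,0],"dry":[0,0,0,0,0],"drz":[-0.0038,-0.0038,-0.0038,-0.0038,-0.0038],"finger_gap":[0.085,0.085,0.085,0.085,0.085]}' --grip_n 40

```text
time: 3.65
position: [0.5487, 0.2314, 0.0644]
eef_rot: [-0.195, 0.981, 0.0, -0.0]
wrist_force: [0.5, -0.6, 0.4]
finger_gap: 0.0847
finger_force: 0.0
```

>>> run_rows --rows '{"dx":[0,0,0,0,0],"dy":[0,0,0,0,0],"dz":[0,0,0,0,0],"drx":[0,0,0,0,0],"dry":[0,0,0,0,0],"drz":[0,0,0,0,0],"finger_gap":[0.04,0.02,0.005,0.0,0.0]}' --grip_n 40

```text
time: 4.15
position: [0.5492, 0.2303, 0.0646]
eef_rot: [-0.195, 0.981, -0.001, 0.0]
wrist_force: [-3.1, 2.1, 4.0]
finger_gap: 0.0132
finger_force: 41.2
```

```bash
python3 -c "
from h import *
togo(.5498,.2318,.066,202.5)"
```

```text
t 4.15 pos [0.5492 0.2303 0.0646] yaw -157.5 q7 1.1 F [-3.1  2.1  4. ] M [ 1.58  1.48 -0.12] gap 0.0132 ff 41.2
  shift [-0.0012  0.0012 -0.0014] turn [-0.002 -0.     0.   ]
```

To row units: -0.001 m is -0.005, 0.12 rad is 0.0764.

>>> run_rows --rows '{"dx":[0,0,0,0,0],"dy":[0,0,0,0,0],"dz":[-0.005,-0.005,-0.005,-0.005,-0.005],"drx":[0,0,0,0,0],"dry":[0,0,0,0,0],"drz":[0.0764,0.1592,0.2419,0.3247,0.4074],"finger_gap":[0,0,0,0,0]}' --grip_n 50

```text
time: 4.65
position: [0.549, 0.2321, 0.0647]
eef_rot: [0.125, 0.992, 0.001, 0.001]
wrist_force: [3.6, 1.9, -5.5]
finger_gap: 0.0132
finger_force: 49.7
```

>>> run_rows --rows '{"dx":[0,0,0,0,0],"dy":[0,0,0,0,0],"dz":[0,0,0,0,0],"drx":[0,0,0,0,0],"dry":[0,0,0,0,0],"drz":[0.0764,0.1528,0.2165,0.2546,0.2546],"finger_gap":[0,0,0,0,0]}'

```text
time: 5.15
position: [0.5494, 0.2329, 0.0648]
eef_rot: [0.314, 0.949, 0.001, 0.001]
wrist_force: [4.6, 3.8, -7.7]
finger_gap: 0.0131
finger_force: 56.1
```

```bash
python3 -c "
from h import *
from station import ctrl, imaging, ticket, get_state
togo(.5498,.2318,.066,202.5-57.3)
f=imaging.grab_frame('side'); cv2.imwrite('pics/b.png',cv2.resize(f['pixels'][300:450,90:290],(800,600)))"
```

```text
t 5.15 pos [0.5494 0.2329 0.0648] yaw 143.4 q7 0.18 F [ 4.6  3.8 -7.7] M [ 0.7  -0.96  1.34] gap 0.0131 ff 56.1
  shift [-0.001  -0.0006 -0.0012] turn [ 0.004  0.002 -0.032]
```

View pics/b.png

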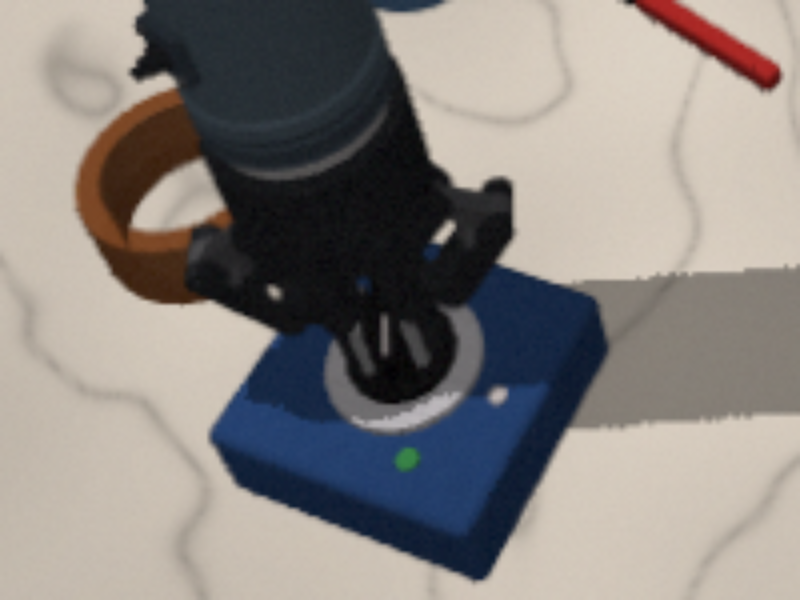

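The bar's white line at (385,335) now points at the green dot at (406,459), and the wrist moment about z has risen to 1.3 N m, so the knob is at its stop. I'll hold two rows, open and lift.

>>> run_rows --rows '{"dx":[0,0,0,0,0],"dy":[0,0,0,0,0],"dz":[0,0,0,0,0],"drx":[0,0,0,0,0],"dry":[0,0,0,0,0],"drz":[0,0,0,0,0],"finger_gap":[0,0,0.085,0.085,0.085]}'

```text
time: 5.7
position: [0.5481, 0.2311, 0.0653]
eef_rot: [0.318, 0.948, -0.0, -0.0]
wrist_force: [0.2, 0.3, 0.2]
finger_gap: 0.0565
finger_force: 0.0
```

>>> run_rows --rows '{"dx":[0,0,0,0,0],"dy":[0,0,0,0,0],"dz":[0,-0.05,-0.2,-0.45,-0.7],"drx":[0,0,0,0,0],"dry":[0,0,0,0,0],"drz":[0,0,0,0,0],"finger_gap":[0.085,0.085,0.085,0.085,0.085]}'

```text
time: 6.2
position: [0.5481, 0.2306, 0.2069]
eef_rot: [0.318, 0.948, -0.0, -0.001]
wrist_force: [1.6, 0.6, 0.7]
finger_gap: 0.0852
finger_force: 0.0
```

```bash
python3 - <<'E'
from h import *
from station import ctrl, imaging, ticket, get_state
f=imaging.grab_frame("side"); P=cloud(f); Z=P[...,2]; k=np.zeros((480,640),bool); k[350:450,140:245]=1
m=k&(Z>.085)&(Z<.1)&(np.linalg.norm(P[...,:2]-[.55,.232],axis=2)<.04); print("bar",rect(P[m]))
togo(.4942,-.2372,.28,29)
E
```

```text
bar (array([549.9, 232.8]), array([44.6, 13.4]), 23.6)
t 6.25 pos [0.5537 0.2341 0.2177] yaw 142.9 q7 0.27 F [1.5 2.  6. ] M [ 0.17 -0.16  0.03] gap 0.085 ff 0.0
  shift [-0.2372 -0.411  -0.0658] turn [ 0.018 -0.008  1.988]
```

The knob is back at rest. Next is the head.

To row units: -0.165 m is -0.825, -0.13 m is -0.65, 0.7 rad is 0.4456.

>>> run_rows --rows '{"dx":[-0.075,-0.175,-0.275,-0.375,-0.475],"dy":[-0.125,-0.3,-0.475,-0.65,-0.825],"dz":[-0.15,-0.3,-0.325,-0.325,-0.325],"drx":[0,0,0,0,0],"dry":[0,0,0,0,0],"drz":[0.0891,0.1783,0.2674,0.3565,0.4456],"finger_gap":[0.085,0.085,0.085,0.085,0.085]}' --grip_n 40

```text
time: 6.75
position: [0.5251, 0.0407, 0.272]
eef_rot: [0.626, 0.78, 0.001, 0.001]
wrist_force: [0.8, -0.3, 0.2]
finger_gap: 0.0852
finger_force: 0.0
```

```bash
python3 -c "
from h import *
togo(.4942,-.2372,.28,29)"
```

```text
t 6.75 pos [0.5251 0.0407 0.272 ] yaw 102.5 q7 0.0 F [ 0.8 -0.3  0.2] M [-0.01 -0.04 -0.03] gap 0.0852 ff 0.0
  shift [-0.2646 -0.0903 -0.008 ] turn [ 3.000e-03 -1.000e-03  1.283e+00]
```

To row units: -0.17 m is -0.85, -0.135 m is -0.675, 0.7 rad is 0.4456.

>>> run_rows --rows '{"dx":[-0.165,-0.33,-0.5,-0.675,-0.85],"dy":[-0.055,-0.11,-0.17,-0.23,-0.29],"dz":[0,0,0,0,0],"drx":[0,0,0,0,0],"dry":[0,0,0,0,0],"drz":[0.0891,0.1783,0.2674,0.3565,0.4456],"finger_gap":[0.085,0.085,0.085,0.085,0.085]}'

```text
time: 7.25
position: [0.5059, -0.1378, 0.2713]
eef_rot: [0.855, 0.518, 0.001, 0.001]
wrist_force: [1.5, 0.4, 0.2]
finger_gap: 0.0849
finger_force: 0.0
```

```bash
python3 -c "
from h import *
togo(.4942,-.2372,.26,29)"
```

```text
t 7.25 pos [ 0.5059 -0.1378  0.2713] yaw 62.4 q7 -0.33 F [1.5 0.4 0.2] M [-0.05 -0.01 -0.02] gap 0.0849 ff 0.0
  shift [-0.0936  0.0356  0.0113] turn [ 0.002 -0.001  0.583]
```

To row units: -0.0936 m is -0.468, -0.075 m is -0.375, 0.583 rad is 0.3711.

>>> run_rows --rows '{"dx":[-0.125,-0.25,-0.375,-0.468,-0.468],"dy":[0.045,0.09,0.14,0.178,0.178],"dz":[0,0.025,0.05,0.05,0.05],"drx":[0,0,0,0,0],"dry":[0,0,0,0,0],"drz":[0.0891,0.1783,0.2674,0.3565,0.3711],"finger_gap":[0.085,0.085,0.085,0.085,0.085]}'

```text
time: 7.75
position: [0.4936, -0.24, 0.2607]
eef_rot: [0.968, 0.249, -0.0, 0.001]
wrist_force: [-0.3, -0.2, 0.1]
finger_gap: 0.085
finger_force: 0.0
```

>>> run_rows --rows '{"dx":[0,0,0],"dy":[0,0,0],"dz":[0,0,0],"drx":[0,0,0],"dry":[0,0,0],"drz":[0,0,0],"finger_gap":[0.085,0.085,0.085]}'

```text
time: 8.05
position: [0.4956, -0.2338, 0.2606]
eef_rot: [0.967, 0.255, 0.0, -0.0]
wrist_force: [-1.4, 0.3, 0.5]
finger_gap: 0.0849
finger_force: 0.0
```

```bash
python3 - <<'E'
from h import *
from station import ctrl, imaging, ticket, get_state
togo(.4940,-.2365,.143,29)
for n in ("side","top"):
    f=imaging.grab_frame(n); globals()[n]=cv2.resize(f['pixels'][150:300,300:500] if n=="side" else f['pixels'][200:320,280:440],(400,300))
cv2.imwrite('pics/c.png',np.hstack([side,top]))
E
```

```text
t 8.05 pos [ 0.4956 -0.2338  0.2606] yaw 29.6 q7 -0.71 F [-1.4  0.3  0.5] M [ 0.02  0.01 -0.01] gap 0.0849 ff 0.0
  shift [-0.0028  0.0015  0.1176] turn [-0.    -0.001  0.01 ]
```

View pics/c.png

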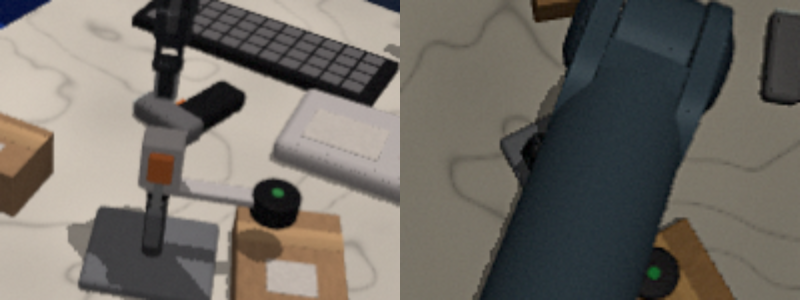

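The side half shows the block at (165,165) with one finger above it at (170,75), and nothing in the way of the descent. The top half shows only the arm covering the head.

To row units: 0.055 m is 0.275, -0.0025 m is -0.0125, 0.01 rad is 0.0064.

>>> run_rows --rows '{"dx":[-0.0125,-0.0125,-0.0125,-0.0125,-0.0125],"dy":[0.0075,0.0075,0.0075,0.0075,0.0075],"dz":[0.05,0.125,0.2,0.275,0.275],"drx":[0,0,0,0,0],"dry":[0,0,0,0,0],"drz":[0.0064,0.0064,0.0064,0.0064,0.0064],"finger_gap":[0.085,0.085,0.085,0.085,0.085]}'

```text
time: 8.65
position: [0.4907, -0.2372, 0.2011]
eef_rot: [0.969, 0.248, -0.003, -0.002]
wrist_force: [-0.9, 0.1, -0.4]
finger_gap: 0.085
finger_force: 0.0
```

```bash
python3 -c "
from h import *
togo(.4940,-.2365,.143,29)"
```

```text
t 8.65 pos [ 0.4907 -0.2372  0.2011] yaw 28.8 q7 -0.73 F [-0.9  0.1 -0.4] M [ 0.01  0.   -0.03] gap 0.085 ff 0.0
  shift [0.0035 0.0013 0.058 ] turn [-0.006  0.005 -0.004]
```

To row units: 0.06 m is 0.3, 0.045 m is 0.225.

>>> run_rows --rows '{"dx":[0,0,0,0,0],"dy":[0,0,0,0,0],"dz":[0.075,0.15,0.225,0.3,0.3],"drx":[0,0,0,0,0],"dry":[0,0,0,0,0],"drz":[0,0,0,0,0],"finger_gap":[0.085,0.085,0.085,0.085,0.085]}'

```text
time: 9.15
position: [0.4914, -0.2375, 0.1424]
eef_rot: [0.969, 0.248, -0.002, -0.002]
wrist_force: [-1.0, 1.1, -0.1]
finger_gap: 0.0849
finger_force: 0.0
```

>>> run_rows --rows '{"dx":[0,0,0],"dy":[0,0,0],"dz":[0,0,0],"drx":[0,0,0],"dry":[0,0,0],"drz":[0,0,0],"finger_gap":[0.085,0.085,0.085]}'

```text
time: 9.45
position: [0.4943, -0.2387, 0.1462]
eef_rot: [0.969, 0.248, 0.001, 0.001]
wrist_force: [0.6, -0.3, 0.6]
finger_gap: 0.085
finger_force: 0.0
```

```bash
python3 -c "
from h import *
togo(.4940,-.2365,.143,29)"
```

```text
t 9.45 pos [ 0.4943 -0.2387  0.1462] yaw 28.8 q7 -0.74 F [ 0.6 -0.3  0.6] M [ 0.03 -0.02  0.03] gap 0.085 ff 0.0
  shift [ 0.0008 -0.002   0.0032] turn [ 0.002 -0.001 -0.004]
```

To row units: 0.002 m is 0.01, -0.001 m is -0.005.

>>> run_rows --rows '{"dx":[0,0,0,0,0],"dy":[-0.005,-0.005,-0.005,-0.005,-0.005],"dz":[0.01,0.01,0.01,0.01,0.01],"drx":[0,0,0,0,0],"dry":[0,0,0,0,0],"drz":[0,0,0,0,0],"finger_gap":[0.06,0.045,0.04,0.03,0.03]}' --grip_n 60

```text
time: 9.95
position: [0.4936, -0.2384, 0.1444]
eef_rot: [0.969, 0.248, 0.001, 0.0]
wrist_force: [1.1, -3.6, 5.0]
finger_gap: 0.0338
finger_force: 61.0
```

>>> run_rows --rows '{"dx":[0,0,0],"dy":[0,0,0],"dz":[0,0,0],"drx":[0,0,0],"dry":[0,0,0],"drz":[0,0,0],"finger_gap":[0.03,0.02,0.02]}' --grip_n 60

```text
time: 10.25
position: [0.4936, -0.2384, 0.1444]
eef_rot: [0.969, 0.248, 0.0, 0.0]
wrist_force: [1.5, -4.0, 5.8]
finger_gap: 0.0337
finger_force: 61.2
```

```bash
python3 - <<'E'
from h import *
from station import ctrl, imaging, ticket, get_state
togo(.4940,-.2365,.143,29)
f=imaging.grab_frame("side"); cv2.imwrite('pics/d.png',cv2.resize(f['pixels'][150:300,300:500],(800,600)))
E
```

```text
t 10.25 pos [ 0.4936 -0.2384  0.1444] yaw 28.7 q7 -0.74 F [ 1.5 -4.   5.8] M [0.92 0.63 0.24] gap 0.0337 ff 61.2
  shift [ 0.0012 -0.0015  0.0014] turn [ 0.001 -0.001 -0.005]
```

View pics/d.png

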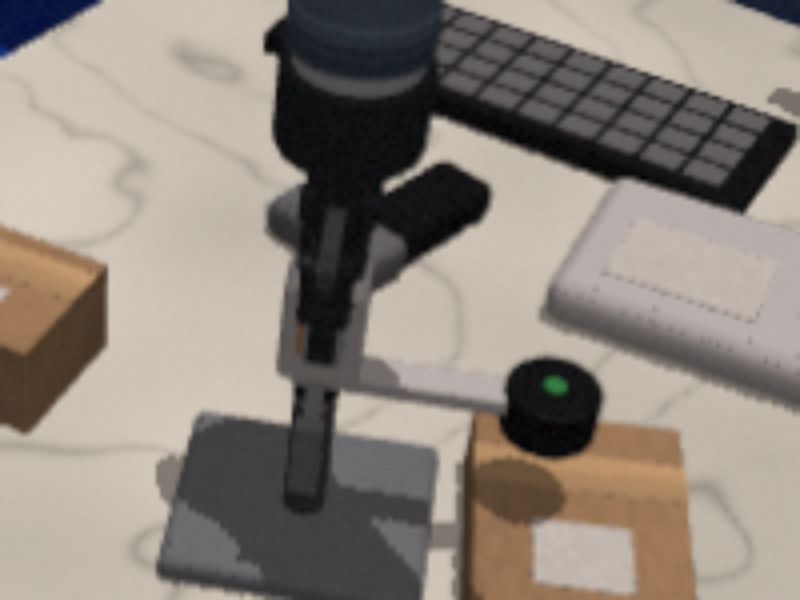

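The side view shows the pad over the orange button, with a sliver visible at (300,335), and the gap at 34 mm with 61 N of grip. Now I'll pull up gently.

To row units: -0.04 m is -0.2, -0.03 m is -0.15.

>>> run_rows --rows '{"dx":[0,0,0,0,0],"dy":[0,0,0,0,0],"dz":[-0.02,-0.05,-0.1,-0.15,-0.2],"drx":[0,0,0,0,0],"dry":[0,0,0,0,0],"drz":[0,0,0,0,0],"finger_gap":[0.02,0.02,0.02,0.02,0.02]}' --grip_n 70

```text
time: 10.8
position: [0.4932, -0.2381, 0.1817]
eef_rot: [0.969, 0.248, 0.0, 0.0]
wrist_force: [5.8, -5.3, -7.3]
finger_gap: 0.0333
finger_force: 70.3
```

```bash
python3 -c "
from h import *
togo(.4936,-.2384,.2844,29)"
```

```text
t 10.8 pos [ 0.4932 -0.2381  0.1817] yaw 28.7 q7 -0.73 F [ 5.8 -5.3 -7.3] M [ 0.33 -0.57  0.29] gap 0.0333 ff 70.3
  shift [ 0.0003  0.0005 -0.1027] turn [ 0.    -0.001 -0.005]
```

To row units: -0.05 m is -0.25, -0.04 m is -0.2.

>>> run_rows --rows '{"dx":[0,0,0,0,0],"dy":[0,0,0,0,0],"dz":[-0.05,-0.1,-0.15,-0.2,-0.25],"drx":[0,0,0,0,0],"dry":[0,0,0,0,0],"drz":[0,0,0,0,0],"finger_gap":[0.02,0.02,0.02,0.02,0.02]}' --grip_n 70

```text
time: 11.3
position: [0.4929, -0.2379, 0.2302]
eef_rot: [0.969, 0.248, 0.0, -0.0]
wrist_force: [6.6, -6.1, -12.2]
finger_gap: 0.0335
finger_force: 72.0
```

```bash
python3 -c "
from h import *
togo(.4936,-.2384,.2844,29)"
```

```text
t 11.3 pos [ 0.4929 -0.2379  0.2302] yaw 28.7 q7 -0.72 F [  6.6  -6.1 -12.2] M [ 0.1 -1.1  0.3] gap 0.0335 ff 72.0
  shift [ 0.0003  0.0007 -0.0542] turn [-0.    -0.    -0.005]
```

To row units: -0.048 m is -0.24, -0.04 m is -0.2.

>>> run_rows --rows '{"dx":[0,0,0,0,0],"dy":[0,0,0,0,0],"dz":[-0.05,-0.1,-0.15,-0.2,-0.24],"drx":[0,0,0,0,0],"dry":[0,0,0,0,0],"drz":[0,0,0,0,0],"finger_gap":[0.02,0.02,0.02,0.02,0.02]}' --grip_n 70

```text
time: 11.8
position: [0.493, -0.2379, 0.2776]
eef_rot: [0.969, 0.248, -0.0, -0.0]
wrist_force: [6.8, -5.7, -13.6]
finger_gap: 0.0334
finger_force: 72.0
```

>>> run_rows --rows '{"dx":[0,0,0],"dy":[0,0,0],"dz":[-0.02,-0.03,-0.03],"drx":[0,0,0],"dry":[0,0,0],"drz":[0,0,0],"finger_gap":[0.02,0.02,0.02]}'

```text
time: 12.1
position: [0.493, -0.2379, 0.2833]
eef_rot: [0.969, 0.248, -0.0, -0.0]
wrist_force: [7.2, -5.6, -12.8]
finger_gap: 0.0338
finger_force: 72.0
```

```bash
python3 -c "
from h import *
togo(.4936,-.2384,.2844,29)"
```

```text
t 12.1 pos [ 0.493  -0.2379  0.2833] yaw 28.7 q7 -0.72 F [  7.2  -5.6 -12.8] M [ 0.05 -1.17  0.32] gap 0.0338 ff 72.0
  shift [ 0.0003  0.0007 -0.0011] turn [-0.001  0.    -0.005]
```

To row units: -0.003 m is -0.015, -0.002 m is -0.01.

>>> run_rows --rows '{"dx":[0,0,0,0,0],"dy":[0,0,0,0,0],"dz":[-0.005,-0.01,-0.015,-0.015,-0.015],"drx":[0,0,0,0,0],"dry":[0,0,0,0,0],"drz":[0,0,0,0,0],"finger_gap":[0.02,0.02,0.02,0.02,0.02]}'

```text
time: 12.6
position: [0.4929, -0.2379, 0.2848]
eef_rot: [0.969, 0.248, -0.0, -0.001]
wrist_force: [8.5, -6.0, -16.3]
finger_gap: 0.0337
finger_force: 71.9
```

```bash
python3 - <<'E'
from h import *
from station import ctrl, imaging, ticket, get_state
togo(.4936,-.2384,.2844,29)
f=imaging.grab_frame("side"); P=cloud(f); hsv=cv2.cvtColor(f["pixels"],cv2.COLOR_BGR2HSV); k=np.zeros((480,640),bool); k[130:270,360:500]=1
g=k&(hsv[...,0]>50)&(hsv[...,0]<80)&(hsv[...,1]>100)&(hsv[...,2]>60); print("greendot",g.sum(),P[g].mean(0).round(4))
cv2.imwrite('pics/e.png',cv2.resize(f['pixels'][120:300,280:520],(800,600)))
E
```

```text
t 12.6 pos [ 0.4929 -0.2379  0.2848] yaw 28.7 q7 -0.71 F [  8.5  -6.  -16.3] M [-0.16 -1.6   0.29] gap 0.0337 ff 71.9
  shift [0.0004 0.0008 0.0004] turn [-0.002  0.001 -0.005]
greendot 23 [ 0.3865 -0.2997  0.2743]
```

View pics/e.png

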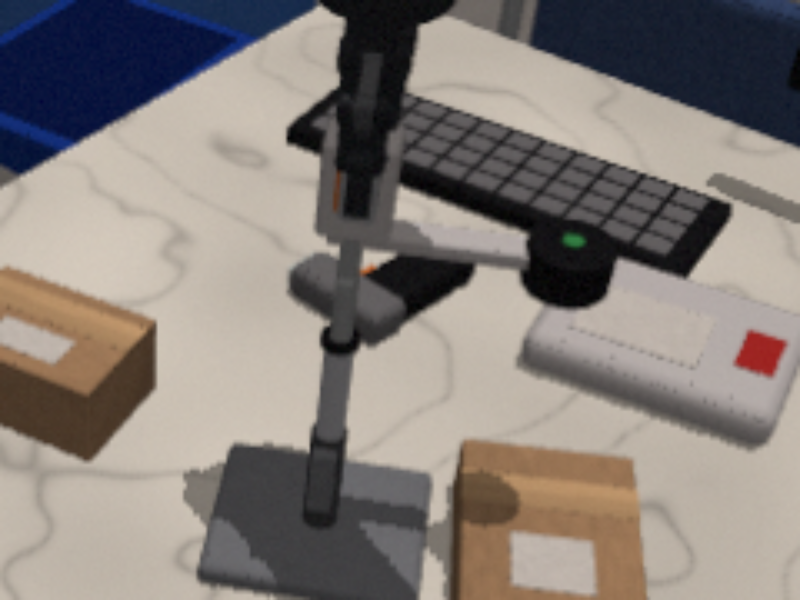

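Both tubes are drawn out (collar at (340,340)), and the camera dot has risen 140.1 mm. The pull has increased, so the mast is at its second stop. I'll settle and hand in.

To row units: -0.001 m is -0.005.

>>> run_rows --rows '{"dx":[0,0,0,0,0],"dy":[0,0,0,0,0],"dz":[-0.005,-0.005,-0.005,-0.005,-0.005],"drx":[0,0,0,0,0],"dry":[0,0,0,0,0],"drz":[0,0,0,0,0],"finger_gap":[0.02,0.02,0.02,0.02,0.02]}'

```text
time: 13.15
position: [0.4928, -0.2379, 0.2849]
eef_rot: [0.969, 0.248, -0.001, -0.001]
wrist_force: [9.3, -7.4, -18.8]
finger_gap: 0.0334
finger_force: 71.8
```

```bash
python3 -c "
from station import ctrl, imaging, ticket, get_state
print(ticket.finish_job())"
```

```text
the job is handed in; nothing more can be done
None
```

I handed the job in at 13 s with the knob twisted to its stop and sprung back, and the mast held at its second stop (camera up 140 mm) with the button squeezed at about 72 N; the system returned no verdict, and I saw no bystander moved in the pictures but did not measure them.

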